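Wedge the swing-in side guide tight against its stop

TASK

Lock the loose aluminium side guide in its home position: swing it back against its rubber stop and wedge it there. The beech wedge goes flat on the table, thin end first and straight in from the front, under the guide's lower edge at the yellow mark, pushed in until it jams tight and lifts the guide slightly. Let go and leave it jammed, with the guide home and the other things undisturbed.

Things in the scene. Friction and masses are not known exactly. Their poses are not given: they have to be found in the camera images.
- wedge: Loose beech wedge, 30 mm wide (its x), 90 mm long (its y), 50 g. Origin: centre of its flat underside, z up. Thick end (22 mm high) at its +y end, thin end (4 mm high) at its -y end; the top slopes evenly, 2 mm in 10. Lies flat on the table; grasp it across its 30 mm width, near the thick end.
- wedge_thick (a point): Lower edge of the wedge's thick end, at its middle (45 mm from the wedge's origin along its +y). It stays out in front of the guide.
- side_guide: Aluminium bar with a blue stripe along its front, 16 mm thick (its x), reaching along its +y from the hinge pin to a free end 240 mm away; lower edge 10 mm, top 54 mm above the table. Origin: on the hinge axis at table height. Its -x face (8 mm from the origin) is the front, to which it swings out; its +x face meets the stop. The wedge goes in pointing along its +x.
- guide_mark (a point): Point on the guide's lower front edge, 150 mm from the hinge axis, under the middle of the 32 mm wide yellow mark on its front; 10 mm above the table; axes as the guide's. The guide rides on a sprung pin: it can be lifted up to 6 mm and presses back with 6 N at first, 1.2 N more per mm. With wood friction of about 0.6, pushing the wedge in takes about 10 N, rising to 20 N.
- guide_swing (a joint): Swing of the guide (rad): 0 is home against the stop, larger is swung out to the front (its free end towards the robot; counter-clockwise from above), at most 1.0. It has slight friction (0.12 N m) and stays where it is left.
- bracket: Hinge bracket (70 mm high) and, as part of the same fixed body, the stop with its rubber buffer behind the guide's free end. Screwed to the table. Origin: at the hinge axis at table height; its x and y are the guide's when the guide is home.
- jog_block: Bystander: knocking block of wood with a black rubber face, 51 x 110 x 50 mm; origin under its centre.
- oil_bottle: Bystander: small upright bottle with spout and red collar, 45 mm across, 138 mm high; origin under its centre.
- card_pack: Bystander: pack of white cards with a brown band, 56 x 86 x 33 mm; origin under its centre.
- spray_can: Bystander: upright aerosol can with a green cap, 52 mm across, 171 mm high; origin under its centre.
- stapler: Bystander: dark blue desk stapler, 36 x 150 x 66 mm; origin under its centre.
- tape_roll: Bystander: roll of brown tape lying flat, 104 mm across, 48 mm high; origin under its centre.
- note_pad: Bystander: yellow note pad, 76 x 76 x 16 mm; origin under its centre.

How it is judged:
At the end, for the whole second after the job is handed in: Guide home (swing under 0.03 rad); wedge flat on the table, from the front, within 0.3 rad of square to the guide and 30 mm sideways of the mark, at rest, and jammed so that it bears at least 7 N of the guide (guide lifted about 1 mm or more) (value of joint guide_swing below 0.03 rad and contact force between wedge and side_guide above 7 N and angle between wedge's own z axis and vertical below 0.08 rad and height (world z) of wedge below 0.005 m and angle between the y axis of wedge and the x axis of side_guide, either way round below 0.3 rad and y of wedge in the frame of side_guide between 0.12 and 0.18 m and x of wedge_thick in the frame of side_guide between -0.09 and -0.02 m and linear speed of wedge below 0.01 m/s); the robot touches nothing.
It fails at once if a bystander is pushed more than 25 mm from its place (distance of any of jog_block, oil_bottle, card_pack, spray_can, stapler, tape_roll, note_pad from where it was at the start of the episode above 0.025 m).
It also fails if it takes over 64 s, if anything falls off the work surface, if the arm or the gripper's body presses on something with over 40 N, if the wrist force passes 120 N, or if a joint passes its speed limit or range.

ROBOT

A 7-joint arm with a two-finger parallel gripper is mounted at the origin on the work surface; the furniture and walls round the work are solid. World frame = base frame: x ahead of the robot, y to its left, z up, the work surface at z = 0. Lengths are in m, angles in rad, forces in N, time in s.
With the tool pointing down it reaches from about 0.4 to 0.85 m from the base axis. Payload 4.5 kg.
Tool frame: the origin (TCP) lies midway between the tips of the shut fingers; the grasp point (between the pads) lies 19 mm behind it; z points along the fingers, y is the direction in which the jaws open and shut (so a half turn about z gives the same grasp; the last joint's range is limited). The gripper opens to 88 mm and grips with 3 to 60 N. Pads are 18 mm wide; open, the fingers measure 123 mm over their backs; the gripper's body (75 mm by 187 mm) begins 45 mm behind the grasp point.
Start: joints at [0.034, 0.689, -0.195, 1.565, 0.157, 0.902, -0.215], TCP at [0.625, 0, 0.239] pointing down, gripper open.
Joint ranges: [-3.01, 3.01], [-0.46, 2.08], [-1.47, 1.51], [0.13, 2.56], [-1, 4.14], [0.04, 2.09], [-2.66, 2.66]. Speed limits (rad/s): [2.57, 2.57, 3.14, 3.14, 3.14, 3.14, 3.14].

INTERFACE

Orientations are given as a unit quaternion [x, y, z, w].
In Python, from plant import r gives the robot as it stands. The module is installed in compiled form; this text tells all that it offers.
- The arm moves only by the shell command python3 -m jog 'ROWS' [FORCE]. ROWS is JSON, a list of rows, each an object with "translation": the shift along the tool's x, y, z in units of 40 mm (1.0 is 40 mm), a list of three; "twist": the turn about the tool's z in units of 6 degrees (1.0 is 6 degrees); "claw": the opening in per cent of the stroke, from 0 (shut) to 100 (fully open). A call has 1 to 20 rows; each row shifts and turns the commanded pose from where the row before left it, along the tool's axes as they then stand; what a row does not reach is not made up. A row lasts 1/12 s, in which the tool goes at most 41.7 mm and 7.16 degrees, less where a joint would pass 70% of its speed; a pose out of reach is approached as far as the arm can. A call is refused whole if a number of a shift passes 1 or a number of a turn 1, either way. A call with a gripper value outside its range is refused whole. The fingers move at their own pace and stop on an object; FORCE is the grip in N (left out, the last holds). Time passes only in rows, so rows that do not move let the fingers close. It gives the time, the measured TCP pose, the force and the opening at its end, in the units of the state.
- r.get_state(): the state, without advancing time (a new reading comes with each control period).
- r.snapshot(name): name is "scene" or "side" or "wrist"; returns a dict with "img" (400x640x3 uint8, red, green, blue), "fx", "fy", "cx", "cy" (pixels), "origin" and "rotation" of the camera in the world; the wrist camera has in their place "T_tool_cam" (4x4, takes a point from camera to tool coordinates, whose origin is the TCP and whose axes are the flange's). Camera axes: x right, y up, looking along -z (the intrinsics and any distortion apply to the point x, -y, -z); pixel columns grow to the right and rows downward; lengths in m; the calibration is good to about 2 mm. A picture is of the moment at which its call begins: read the wrist's pose just before it. There is no depth.
- r.finish_job(): hands the job in, once; it reports no verdict.
Trained networks look in the newest picture that a camera, given by its name, has taken for a name from the list of things; names that differ only in an ending like _2 or _b are one class to them, and where a whole thing is asked for, a point or a joint stands for the part that bears it (a point fixed in the world has none). Each returns a list of dicts, best first, with "confidence" (0 to 1); they miss things now and then, are a little off and sometimes report something else, mostly with a low value. They report only what shows in the picture. A call takes as long as a camera call.
- r.spot_in(label, camera): "rect" ([left, top, right, bottom] in pixels, round what is visible of it).
- r.spot_point(label, camera): "location" ([row, column] in pixels: a listed point, or the origin of a listed thing).
The state is a dict: "clock": time; "q": joint angles; "qd": joint speeds; "joint_torque": joint torques, N m; "tool_pos": TCP position; "eef_rot": TCP orientation; "contact_force": force on the tool from outside, world axes, zero at the start; "moment": the same for the moment, N m; "opening": opening from 0.0 (shut) to 1.0 (fully open).
Only numpy, scipy, OpenCV 4.12 (cv2) and the standard library are available. Lean on these libraries where they do the work, as an engineer would, in place of code of your own. Each camera call takes 0.05 s, during which the arm holds its last target. There are 200 camera calls.

## Working session

There is one attempt and no reset: what is moved stays moved. The work goes in short steps, Python scripts to look and compute and a shell command to move; the robot and the scene stay as the last step left them, time stands still between calls to the robot, and variables do not carry over. Pictures are saved under pics/ and viewed, about 8 in all and at most 12, crops included, and the job is handed in when it is done.

```bash
mkdir -p pics
cat > h.py <<'E'
import numpy as np,cv2
from plant import r
from scipy.spatial.transform import Rotation as R
def snap(n):
    st=r.get_state(); s=r.snapshot(n)
    if 'origin' in s: o=np.array(s['origin']);M=np.array(s['rotation'])
    else:
        T=np.array(s['T_tool_cam']);W=R.from_quat(st['eef_rot']).as_matrix()
        M=W@T[:3,:3];o=W@T[:3,3]+np.array(st['tool_pos'])
    if M.shape!=(3,3): M=R.from_quat(M).as_matrix()
    s['o']=o;s['M']=M;return s
def back(s,row,col,z):
    d=s['M']@np.array([(col-s['cx'])/s['fx'],-(row-s['cy'])/s['fy'],-1.])
    return s['o']+d*(z-s['o'][2])/d[2]
def proj(s,p):
    c=s['M'].T@(np.array(p)-s['o']); return s['cy']-s['fy']*c[1]/-c[2], s['cx']+s['fx']*c[0]/-c[2]
def save(s,f,crop=None,k=1):
    im=cv2.cvtColor(s['img'],cv2.COLOR_RGB2BGR)
    if crop: a,b,c,d=crop; im=im[a:b,c:d]
    cv2.imwrite('pics/'+f,cv2.resize(im,None,fx=k,fy=k,interpolation=cv2.INTER_CUBIC))
E
python3 - <<'E'
from h import *
st=r.get_state();print({k:np.round(v,3) for k,v in st.items()})
S={}
for n in ['scene','side','wrist']:
    s=S[n]=snap(n);print(n,s.keys(),s['o'].round(3),s['fx'])
    for l,z in [('wedge',0),('wedge_thick',0),('side_guide',0),('guide_mark',.01),('bracket',0),('jog_block',0),('oil_bottle',0),('card_pack',0),('spray_can',0),('stapler',0),('tape_roll',0),('note_pad',0)]:
        for d in r.spot_point(l,n)[:2]:
            print(l,round(d['confidence'],2),np.round(d['location']),back(s,*d['location'],z).round(3)[:2])
save(S['scene'],'a.png');save(S['side'],'b.png');save(S['wrist'],'c.png')
E
```

```text
{'clock': np.float64(0.0), 'q': array([ 0.034,  0.69 , -0.195,  1.566,  0.157,  0.902, -0.215]), 'qd': array([ 0.001, -0.001, -0.001, -0.001, -0.001, -0.001, -0.   ]), 'joint_torque': array([ 0.0000e+00, -5.2757e+01, -1.2670e+00, -1.5343e+01, -5.3000e-02,
        7.0000e-03,  0.0000e+00]), 'tool_pos': array([ 0.624, -0.   ,  0.238]), 'eef_rot': array([ 0.707,  0.707, -0.001, -0.001]), 'contact_force': array([-0.095, -0.53 ,  0.056]), 'moment': array([ 0.04 , -0.009,  0.055]), 'opening': np.float64(1.0)}
scene dict_keys(['img', 'fx', 'fy', 'cx', 'cy', 'origin', 'rotation', 'o', 'M']) [-0.32   0.866  1.072] 488.13053195988317
wedge 0.52 [262. 268.] [0.453 0.315]
wedge_thick 0.57 [259. 280.] [0.44  0.284]
side_guide 0.59 [156. 374.] [ 0.572 -0.294]
guide_mark 0.69 [176. 358.] [ 0.526 -0.154]
bracket 0.91 [154. 371.] [ 0.587 -0.295]
jog_block 0.83 [153. 425.] [ 0.447 -0.44 ]
oil_bottle 0.79 [140. 411.] [ 0.538 -0.474]
card_pack 0.58 [178. 431.] [ 0.347 -0.335]
spray_can 0.64 [203. 246.] [0.702 0.199]
stapler 0.69 [313. 213.] [0.423 0.532]
tape_roll 0.69 [309. 261.] [0.342 0.436]
note_pad
[... 441 characters left out ...]
]
jog_block 0.93 [147. 381.] [ 0.432 -0.437]
oil_bottle 0.5 [137. 355.] [ 0.563 -0.485]
oil_bottle 0.24 [303. 341.] [0.344 0.433]
card_pack 0.69 [160. 395.] [ 0.35  -0.346]
card_pack 0.18 [221. 261.] [0.699 0.188]
spray_can 0.63 [223. 262.] [0.693 0.199]
stapler 0.6 [324. 298.] [0.427 0.532]
tape_roll 0.85 [304. 339.] [0.348 0.439]
tape_roll 0.73 [223. 260.] [0.699 0.198]
note_pad 0.89 [263. 355.] [0.347 0.279]
wrist dict_keys(['img', 'fx', 'fy', 'cx', 'cy', 'T_tool_cam', 'o', 'M']) [0.624 0.084 0.385] 285.49587666414385
wedge_thick 0.74 [337. 292.] [ 0.574 -0.3  ]
side_guide 0.96 [337. 294.] [ 0.578 -0.3  ]
guide_mark 0.84 [267. 257.] [ 0.527 -0.155]
bracket 0.84 [334. 290.] [ 0.571 -0.293]
```

View pics/a.png

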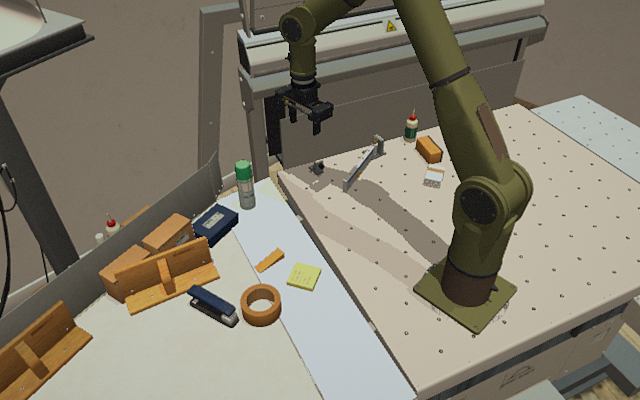

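View pics/c.png

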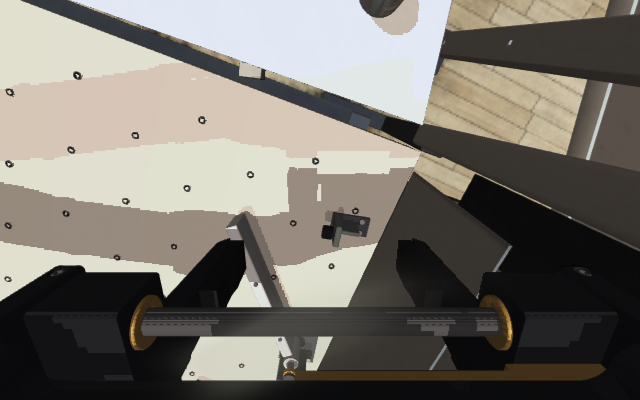

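The scene view shows the wedge at about (268,262) on the left table with its thick end towards the pad. The guide at (362,165) is swung out, and the stop is at (316,168). The wrist view shows the guide's free end at (240,220) and the stop's rubber at (328,232).

Run:
```python
from h import *
s=snap('wrist')
for n,(c,rw),z in [('buffer',(326,232),.03),('post',(350,222),.04),('postfoot',(350,238),.0),('freeend top',(242,212),.054),('freeend',(232,228),.054),('hingetop',(291,362),.06)]:
    print(n,back(s,rw,c,z).round(3))
save(s,'d.png',(170,400,180,400),3)
for n in ['scene','side']:
    s=snap(n); save(s,'e_%s.png'%n,(220,320,220,380) ,4)
    d=r.spot_in('wedge',n); print(d[:2])
```

```text
buffer [ 0.631 -0.087  0.03 ]
post [ 0.662 -0.068  0.04 ]
postfoot [ 0.668 -0.112  0.   ]
freeend top [ 0.526 -0.048  0.054]
freeend [ 0.511 -0.07   0.054]
hingetop [ 0.579 -0.288  0.06 ]
[{'rect': [256.0, 245.5, 287.8, 271.7], 'confidence': 0.81}]
[{'rect': [311.9, 246.9, 328.3, 273.5], 'confidence': 0.59}]
```

View pics/d.png

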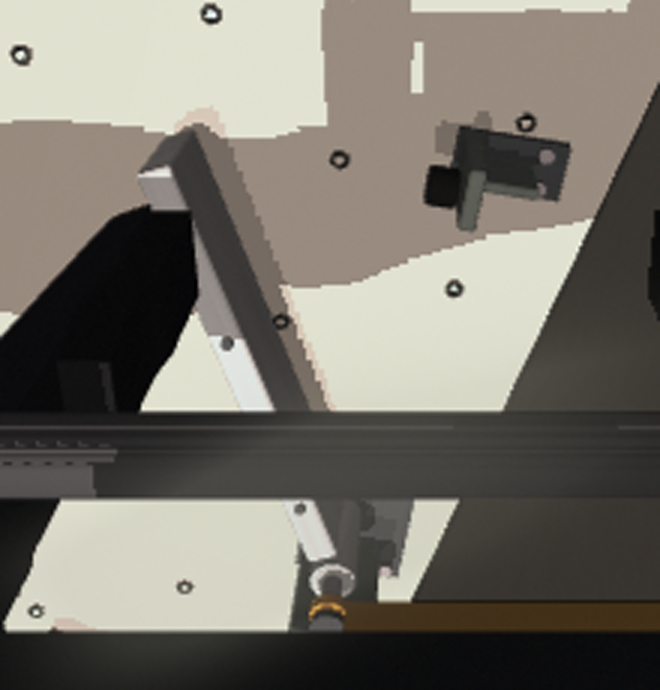

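View pics/e_side.png

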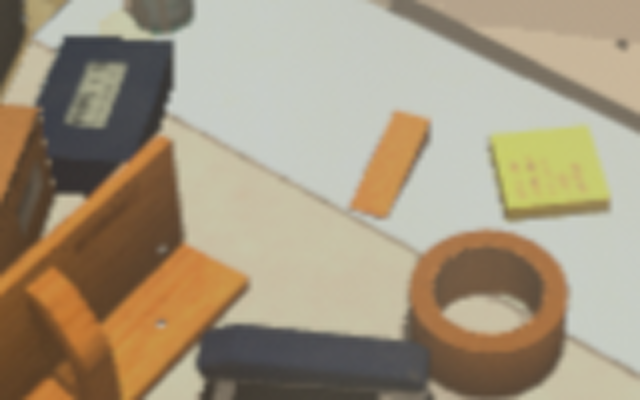

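The guide is swung out about 0.45 rad, and its home y axis is about (0.2,0.98). In the side crop the wedge's thick end is the upper right end, nearest the pad. I'll push the guide home first with shut fingers.

```bash
python3 -m jog '[{"translation":[-0.42,-0.73,0],"twist":0,"claw":0},{"translation":[-0.42,-0.73,0],"twist":0,"claw":0},{"translation":[-0.42,-0.73,0],"twist":0,"claw":0},{"translation":[-0.42,-0.73,0],"twist":0,"claw":0},{"translation":[-0.42,-0.73,0],"twist":0,"claw":0},{"translation":[-0.42,-0.73,0],"twist":0,"claw":0},{"translation":[0,0,0.87],"twist":0,"claw":0},{"translation":[0,0,0.87],"twist":0,"claw":0},{"translation":[0,0,0.87],"twist":0,"claw":0},{"translation":[0,0,0.87],"twist":0,"claw":0},{"translation":[0,0,0.87],"twist":0,"claw":0},{"translation":[0,0,0.87],"twist":0,"claw":0},{"translation":[0,0,0],"twist":0,"claw":0},{"translation":[0,0,0],"twist":0,"claw":0}]' 30
```

```text
clock: 3.37
tool_pos: [0.4487, -0.1005, 0.0288]
eef_rot: [0.707, 0.707, -0.001, -0.001]
contact_force: [-0.2, -0.2, 0.4]
opening: 0.004
```

```bash
python3 -m jog '[{"translation":[0,0.4,0],"twist":0,"claw":0},{"translation":[0,0.4,0],"twist":0,"claw":0},{"translation":[0,0.4,0],"twist":0,"claw":0},{"translation":[0,0.4,0],"twist":0,"claw":0},{"translation":[0,0.4,0],"twist":0,"claw":0},{"translation":[0,0.4,0],"twist":0,"claw":0},{"translation":[0,0.4,0],"twist":0,"claw":0},{"translation":[0,0.4,0],"twist":0,"claw":0},{"translation":[0,0.1,0],"twist":0,"claw":0},{"translation":[0,0,0],"twist":0,"claw":0}]'
```

```text
clock: 4.2
tool_pos: [0.5843, -0.1011, 0.0332]
eef_rot: [0.707, 0.707, 0.002, 0.002]
contact_force: [-0.3, 0.5, -0.5]
opening: 0.006
```

```bash
python3 -m jog '[{"translation":[0,0.1,0],"twist":0,"claw":0},{"translation":[0,0.1,0],"twist":0,"claw":0},{"translation":[0,0,0],"twist":0,"claw":0}]'; python3 -m jog '[{"translation":[0,0.1,0],"twist":0,"claw":0},{"translation":[0,0,0],"twist":0,"claw":0}]'
```

```text
clock: 4.45
tool_pos: [0.5891, -0.1011, 0.0305]
eef_rot: [0.707, 0.707, -0.001, -0.0]
contact_force: [-1.5, 0.2, 1.2]
opening: 0.004
clock: 4.62
tool_pos: [0.5904, -0.1011, 0.0295]
eef_rot: [0.707, 0.707, -0.003, -0.002]
contact_force: [-6.4, -0.5, 5.4]
opening: 0.006
```

```bash
python3 -m jog '[{"translation":[0,-0.9,0],"twist":0,"claw":0},{"translation":[0,0,-0.9],"twist":0,"claw":0},{"translation":[0,0,-0.9],"twist":0,"claw":0},{"translation":[0,0,-0.9],"twist":0,"claw":0},{"translation":[0,0,-0.9],"twist":0,"claw":0},{"translation":[0,0,-0.9],"twist":0,"claw":0},{"translation":[0,0,0],"twist":0,"claw":100}]'
python3 - <<'E'
from h import *
import pickle
s=snap('wrist');pickle.dump(s,open('g.pkl','wb'));save(s,'f.png')
for l,z in [('side_guide',0),('guide_mark',.01),('bracket',0)]:
  for d in r.spot_point(l,'wrist')[:1]: print(l,round(d['confidence'],2),np.round(d['location']),back(s,*d['location'],z).round(3)[:2])
E
python3 -m jog '[{"translation":[0.94,-0.31,0],"twist":0,"claw":100},{"translation":[0.94,-0.31,0],"twist":0,"claw":100},{"translation":[0.94,-0.31,0],"twist":0,"claw":100},{"translation":[0.94,-0.31,0],"twist":0,"claw":100},{"translation":[0.94,-0.31,0],"twist":0,"claw":100},{"translation":[0.94,-0.31,0],"twist":0,"claw":100},{"translation":[0.94,-0.31,0],"twist":0,"claw":100},{"translation":[0.94,-0.31,0],"twist":0,"claw":100},{"translation":[0,0,0],"twist":0,"claw":100},{"translation":[0,0,0],"twist":0,"claw":100}]'
python3 - <<'E'
from h import *
s=snap('wrist');save(s,'g.png')
for l,z in [('wedge',0),('wedge_thick',0)]:
  for d in r.spot_point(l,'wrist')[:1]: print(l,round(d['confidence'],2),np.round(d['location']),back(s,*d['location'],z).round(3)[:2])
E
```

```text
clock: 5.2
tool_pos: [0.5622, -0.1009, 0.2167]
eef_rot: [0.707, 0.707, 0.004, 0.005]
contact_force: [0.5, 1.0, 0.6]
opening: 0.058
side_guide 0.87 [297. 326.] [ 0.572 -0.302]
guide_mark 0.7 [295. 327.] [ 0.573 -0.29 ]
bracket 0.89 [298. 327.] [ 0.574 -0.303]
clock: 6.23
tool_pos: [0.4566, 0.2027, 0.2084]
eef_rot: [0.705, 0.71, -0.001, -0.001]
contact_force: [0.5, -0.6, -0.2]
opening: 0.986
wedge_thick 0.77 [117. 317.] [0.449 0.267]
```

View pics/f.png

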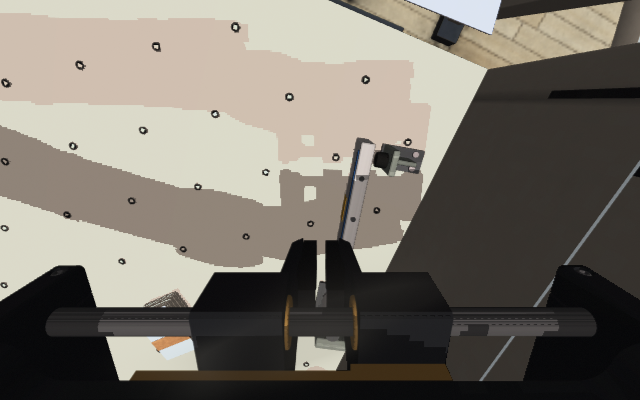

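View pics/g.png

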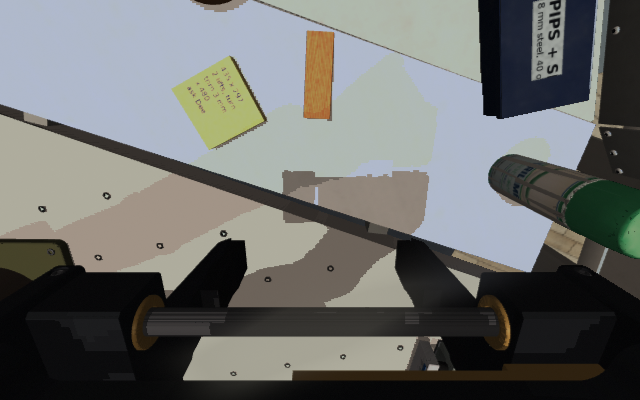

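Run:
```python
from h import *
import pickle
s=pickle.load(open('g.pkl','rb'))
for c,rw,z in [(358,140,.054),(338,240,.054),(373,143,.054),(355,240,.054),(376,160,.03)]: print(back(s,rw,c,z).round(3))
s=snap('wrist')
for c,rw,z in [(304,117,0),(331,119.5,0),(307,31,.004),(334,32,.004)]: print('w',back(s,rw,c,z).round(4))
print(r.get_state()['tool_pos'],R.from_quat(r.get_state()['eef_rot']).as_matrix().round(3))
```

```text
[ 0.603 -0.058  0.054]
[ 0.584 -0.177  0.054]
[ 0.619 -0.061  0.054]
[ 0.605 -0.177  0.054]
[ 0.629 -0.084  0.03 ]
w [0.4371 0.2622 0.    ]
w [0.4695 0.2593 0.    ]
w [0.4424 0.3523 0.004 ]
w [0.4717 0.3513 0.004 ]
[0.45885373 0.197935   0.20914068] [[ 0.003  1.    -0.001]
 [ 1.    -0.003 -0.002]
 [-0.002 -0.001 -1.   ]]
```

The guide now lies against the stop area, with its front face from about (358,140) to (338,240). The wedge is at columns 305-333, rows 31-119, thick end at the bottom. Its thick end is at (0.453,0.261) and the thin end points 87° from world x. I'll go down to the grasp next.

```bash
python3 -m jog '[{"translation":[1,-0.06,0],"twist":0.4,"claw":62},{"translation":[1,-0.06,0],"twist":0,"claw":62},{"translation":[0,0,0.9],"twist":0,"claw":62},{"translation":[0,0,0.9],"twist":0,"claw":62},{"translation":[0,0,0.9],"twist":0,"claw":62},{"translation":[0,0,0.9],"twist":0,"claw":62},{"translation":[0,0,0.6],"twist":0,"claw":62},{"translation":[0,0,0.3],"twist":0,"claw":62},{"translation":[0,0,0],"twist":0,"claw":62},{"translation":[0,0,0],"twist":0,"claw":62}]'
python3 - <<'E'
from h import *
s=snap('side');save(s,'h.png',(220,300,270,380),7)
E
```

```text
clock: 7.27
tool_pos: [0.4561, 0.2793, 0.0301]
eef_rot: [0.722, 0.692, -0.0, 0.0]
contact_force: [0.3, 0.2, 0.4]
opening: 0.617
```

View pics/h.png

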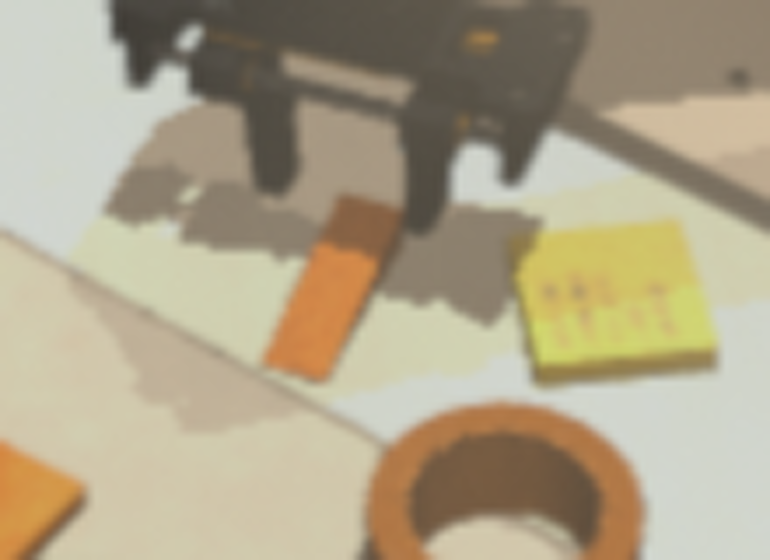

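The fingers straddle the thick end, which is at about (370,200) in the crop, and clear the note pad. I'll descend and grip.

```bash
python3 -m jog '[{"translation":[0,0,0.4],"twist":0,"claw":62},{"translation":[0,0,0.22],"twist":0,"claw":62},{"translation":[0,0,0],"twist":0,"claw":62},{"translation":[0,0,0],"twist":0,"claw":0},{"translation":[0,0,0],"twist":0,"claw":0},{"translation":[0,0,0],"twist":0,"claw":0},{"translation":[0,0,0],"twist":0,"claw":0},{"translation":[0,0,0],"twist":0,"claw":0},{"translation":[0,0,0],"twist":0,"claw":0}]' 50
```

```text
clock: 8.07
tool_pos: [0.4557, 0.2802, 0.0058]
eef_rot: [0.722, 0.692, 0.0, 0.0]
contact_force: [-1.8, 0.8, 6.0]
opening: 0.335
```

```bash
python3 -m jog '[{"translation":[0,0,-0.9],"twist":0,"claw":0},{"translation":[0,0,-0.9],"twist":0,"claw":0},{"translation":[0,0,-0.9],"twist":0,"claw":0},{"translation":[-0.93,0.11,0],"twist":0,"claw":0},{"translation":[-0.93,0.11,0],"twist":0,"claw":0},{"translation":[-0.93,0.11,0],"twist":0,"claw":0},{"translation":[-0.93,0.11,0],"twist":0,"claw":0},{"translation":[-0.93,0.11,0],"twist":0,"claw":0},{"translation":[-0.93,0.11,0],"twist":0,"claw":0},{"translation":[-0.93,0.11,0],"twist":0,"claw":0},{"translation":[-0.93,0.11,0],"twist":0,"claw":0},{"translation":[-0.93,0.11,0],"twist":0,"claw":0},{"translation":[-0.93,0.11,0],"twist":0,"claw":0},{"translation":[-0.93,0.11,0],"twist":0,"claw":0},{"translation":[0,0,0],"twist":0,"claw":0}]'
python3 -m jog '[{"translation":[0,0,0],"twist":0.95,"claw":0},{"translation":[0,0,0],"twist":0.95,"claw":0},{"translation":[0,0,0],"twist":0.95,"claw":0},{"translation":[0,0,0],"twist":0.95,"claw":0},{"translation":[0,0,0],"twist":0.95,"claw":0},{"translation":[0,0,0],"twist":0.95,"claw":0},{"translation":[0,0,0],"twist":0.95,"claw":0},{"translation":[0,0,0],"twist":0.95,"claw":0},{"translation":[0,0,0],"twist":0.95,"claw":0},{"translation":[0,0,0],"twist":0.95,"claw":0},{"translation":[0,0,0],"twist":0.95,"claw":0},{"translation":[0,0,0],"twist":0.95,"claw":0},{"translation":[0,0,0],"twist":0.95,"claw":0},{"translation":[0,0,0],"twist":0.95,"claw":0},{"translation":[0,0,0],"twist":0.95,"claw":0},{"translation":[0,0,0],"twist":0.95,"claw":0},{"translation":[0,0,0],"twist":0.95,"claw":0},{"translation":[0,0,0],"twist":0,"claw":0},{"translation":[0,0,0],"twist":0,"claw":0}]'
python3 - <<'E'
from h import *
import pickle
for n in ['wrist','side','scene']:
  s=snap(n)
  for l,z in [('side_guide',0),('guide_mark',.01),('bracket',0)]:
    for d in r.spot_point(l,n)[:1]: print(n,l,round(d['confidence'],2),np.round(d['location']),back(s,*d['location'],z).round(3)[:2])
  if n=='wrist': pickle.dump(s,open('g2.pkl','wb'));save(s,'i.png')
st=r.get_state();print(st['tool_pos'],R.from_quat(st['eef_rot']).as_matrix().round(3))
E
```

```text
clock: 9.32
tool_pos: [0.4857, -0.1416, 0.1129]
eef_rot: [0.727, 0.687, -0.002, 0.002]
contact_force: [-0.3, -0.2, 0.1]
opening: 0.338
clock: 10.9
tool_pos: [0.4867, -0.1305, 0.1131]
eef_rot: [0.997, -0.08, -0.0, 0.0]
contact_force: [-0.7, -0.1, 0.3]
opening: 0.337
wrist side_guide 0.82 [ 57. 501.] [ 0.578 -0.297]
wrist guide_mark 0.75 [ 68. 323.] [ 0.593 -0.15 ]
wrist bracket 0.82 [ 58. 499.] [ 0.578 -0.295]
side side_guide 0.64 [171. 324.] [ 0.603 -0.173]
side guide_mark 0.85 [170. 324.] [ 0.597 -0.162]
side bracket 0.79 [157. 338.] [ 0.581 -0.293]
scene side_guide 0.93 [154. 374.] [ 0.58  -0.306]
scene guide_mark 0.97 [169. 339.] [ 0.599 -0.136]
scene bracket 0.74 [155. 376.] [ 0.571 -0.303]
[ 0.48672321 -0.13076984  0.11312131] [[ 0.987 -0.161  0.   ]
 [-0.161 -0.987  0.   ]
 [ 0.    -0.    -1.   ]]
```

View pics/i.png

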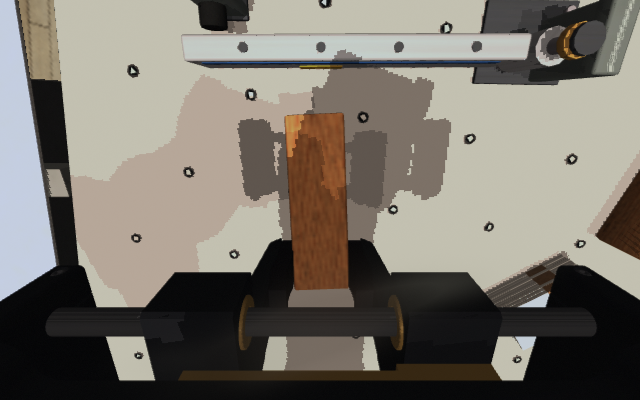

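The wrist view shows the guide square to the wedge and straight ahead. The yellow mark is at about (322,67), the wedge's thin end is centred at (315,113), and the rubber buffer sits behind the guide at (213,12). I'll lower the wedge and slide it in.

```bash
python3 -m jog '[{"translation":[0,0,0.85],"twist":0,"claw":0},{"translation":[0,0,0.85],"twist":0,"claw":0},{"translation":[0,0,0.7],"twist":0,"claw":0},{"translation":[0,0,0.15],"twist":0,"claw":0},{"translation":[0,0,0],"twist":0,"claw":0},{"translation":[0,0,0.1],"twist":0,"claw":0},{"translation":[0,0,0],"twist":0,"claw":0}]'
python3 -m jog '[{"translation":[0.4,0,0],"twist":0,"claw":0},{"translation":[0.4,0,0],"twist":0,"claw":0},{"translation":[0.4,0,0],"twist":0,"claw":0},{"translation":[0.2,0,0],"twist":0,"claw":0},{"translation":[0,0,0],"twist":0,"claw":0}]' 60
python3 -m jog '[{"translation":[0.15,0,0],"twist":0,"claw":0},{"translation":[0.1,0,0],"twist":0,"claw":0},{"translation":[0,0,0],"twist":0,"claw":0}]'
```

```text
clock: 12.08
tool_pos: [0.4875, -0.1311, 0.0081]
eef_rot: [0.997, -0.081, 0.001, 0.0]
contact_force: [0.2, 0.6, -0.5]
opening: 0.333
clock: 12.5
tool_pos: [0.5437, -0.1399, 0.008]
eef_rot: [0.997, -0.081, 0.001, 0.0]
contact_force: [1.4, 0.3, -4.0]
opening: 0.334
clock: 12.75
tool_pos: [0.5506, -0.1411, 0.0069]
eef_rot: [0.997, -0.081, -0.001, -0.0]
contact_force: [-2.4, 0.6, -3.4]
opening: 0.335
```

```bash
python3 -m jog '[{"translation":[0,0,0.04],"twist":0,"claw":0},{"translation":[0.1,0,0],"twist":0,"claw":0},{"translation":[0,0,0],"twist":0,"claw":0}]'
python3 -m jog '[{"translation":[0.1,0,0],"twist":0,"claw":0},{"translation":[0.1,0,0],"twist":0,"claw":0},{"translation":[0,0,0],"twist":0,"claw":0}]'
```

```text
clock: 13.0
tool_pos: [0.5528, -0.1415, 0.0058]
eef_rot: [0.997, -0.081, -0.003, -0.001]
contact_force: [-6.3, 1.0, 5.6]
opening: 0.338
clock: 13.25
tool_pos: [0.5571, -0.1424, 0.0058]
eef_rot: [0.997, -0.082, -0.006, -0.001]
contact_force: [-12.5, 3.3, 12.4]
opening: 0.333
```

```bash
python3 -m jog '[{"translation":[0.1,0,0],"twist":0,"claw":0},{"translation":[0.1,0,0],"twist":0,"claw":0},{"translation":[0,0,0],"twist":0,"claw":0}]'
python3 -m jog '[{"translation":[0.1,0,0],"twist":0,"claw":0},{"translation":[0.05,0,0],"twist":0,"claw":0},{"translation":[0,0,0],"twist":0,"claw":0}]'
```

```text
clock: 13.5
tool_pos: [0.5632, -0.1435, 0.0057]
eef_rot: [0.997, -0.082, -0.008, -0.002]
contact_force: [-16.0, 2.7, 15.1]
opening: 0.338
clock: 13.75
tool_pos: [0.5672, -0.1442, 0.0057]
eef_rot: [0.997, -0.082, -0.01, -0.002]
contact_force: [-19.9, 3.3, 18.5]
opening: 0.336
```

The reaction is about 20 N, which is the expected jam force. I'll release, retreat upward and look.

```bash
python3 -m jog '[{"translation":[0,0,0],"twist":0,"claw":70},{"translation":[0,0,0],"twist":0,"claw":70},{"translation":[0,0,0],"twist":0,"claw":70},{"translation":[0,0,0],"twist":0,"claw":70},{"translation":[0,0,-0.2],"twist":0,"claw":70},{"translation":[0,0,-0.4],"twist":0,"claw":70},{"translation":[0,0,-0.8],"twist":0,"claw":70},{"translation":[0,0,-0.9],"twist":0,"claw":70},{"translation":[-0.7,0,-0.6],"twist":0,"claw":70},{"translation":[-0.7,0,0],"twist":0,"claw":70},{"translation":[0,0,0],"twist":0,"claw":70},{"translation":[0,0,0],"twist":0,"claw":70}]'
python3 - <<'E'
from h import *
for n in ['wrist','side']:
  s=snap(n)
  for l,z in [('side_guide',0),('guide_mark',.013),('bracket',0),('wedge',0),('wedge_thick',0)]:
    for d in r.spot_point(l,n)[:1]: print(n,l,round(d['confidence'],2),np.round(d['location']),back(s,*d['location'],z).round(3)[:2])
  if n=='wrist': save(s,'j.png')
E
```

```text
clock: 14.75
tool_pos: [0.5216, -0.1365, 0.1226]
eef_rot: [0.997, -0.081, 0.0, -0.0]
contact_force: [0.5, 0.4, -0.4]
opening: 0.701
wrist side_guide 0.82 [102. 489.] [ 0.578 -0.3  ]
wrist bracket 0.83 [103. 483.] [ 0.578 -0.294]
wrist wedge 0.95 [108. 318.] [ 0.597 -0.148]
wrist wedge_thick 0.95 [157. 319.] [ 0.553 -0.142]
side side_guide 0.65 [156. 340.] [ 0.576 -0.302]
side guide_mark 0.79 [166. 324.] [ 0.605 -0.187]
side bracket 0.9 [156. 338.] [ 0.586 -0.305]
side wedge 0.61 [178. 323.] [ 0.589 -0.128]
side wedge_thick 0.5 [180. 332.] [ 0.549 -0.121]
```

View pics/j.png

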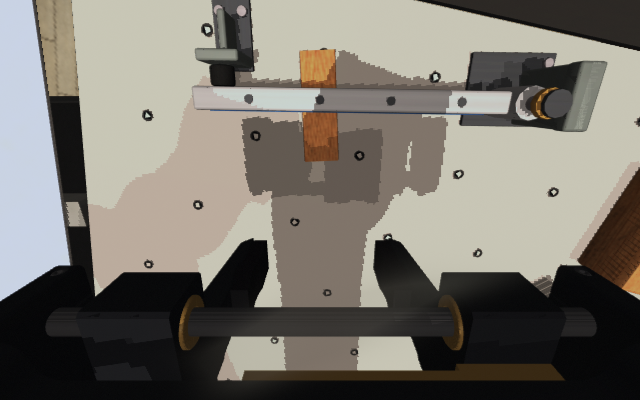

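The wrist view shows the guide touching the rubber buffer at (222,75). The wedge runs straight under it at columns 300-338, with its thick end sticking out at row 160, and the fingers are clear. I'll hand in.

```bash
python3 -c "
from plant import r
print(r.finish_job())"
```

```text
the job is handed in; nothing more can be done
None
```

The side guide is back against its rubber stop, wedged there at the yellow mark, and the job is handed in at about 15 s of the 64 s. I pushed the guide home with shut fingers, gripped the wedge near its thick end and slid it in flat and square. The push force rose to about 20 N. Then I let go and moved clear.

**Last checks:**
- **Guide:** the final wrist picture shows it touching the buffer.
- **Wedge:** it is square under the guide and close to the mark. About 41–45 mm of the thick end stands out in front, which works out to a lift of about 3 mm.
- **Robot:** the wrist force was back to about zero and the gripper was touching nothing.

**Not confirmed:**
- The lift and the load on the wedge come from the insertion depth and push force, not from a direct measurement.
- The side camera put the wedge about 2 cm further towards the free end than the wrist camera. I trusted the closer wrist view.
- In an earlier wrist picture, after the first push, there seemed to be a small gap between guide and buffer; it was gone in the last picture.
- I did not measure the bystanders again at the end. None of the moves came near them except the grasp beside the note pad, and the picture just before it showed the fingers clear.

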